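Clamp a sherd in the cam-locked sampling vise

ROBOT

A 6-joint arm with a two-finger parallel gripper is mounted at the origin on the work surface; the furniture and walls round the work are solid. World frame = base frame: x ahead of the robot, y to its left, z up, the work surface at z = 0. Lengths are in mm, angles in rad, forces in N, time in s.
With the tool pointing down it reaches from about 425 to 950 mm from the base axis. Payload 3.5 kg.
Tool frame: the origin (TCP) lies midway between the tips of the shut fingers; the grasp point (between the pads) lies 19 mm behind it (bot.grip_depth is the distance from the TCP to the grasp point, in mm); z points along the fingers, y is the line along which they close (so a half turn about z gives the same grasp; the last joint's range is limited). The gripper opens to 85 mm and grips with 20 to 120 N. Pads are 22 mm wide; open, the fingers measure 114 mm over their backs; the gripper's body (76 mm by 85 mm) begins 54 mm behind the grasp point. The pads swing forward as they close: fully open they stand 13 mm farther back than shut.
Start: joints at [1.191, 0.286, 1.577, -0, 1.279, -0.15], TCP at [153.717, 657.25, 231.325] pointing down, gripper open.
Joint ranges: [-2.77, 2.77], [-0.9, 2.22], [0.21, 2.48], [-1.53, 4.67], [0.24, 2.81], [-2.84, 2.84]. Speed limits (rad/s): [2.79, 2.79, 3.14, 3.14, 3.14, 3.14].

INTERFACE

Orientations are given as a unit quaternion [x, y, z, w].
In Python, from plant import telemetry, snapshot, calibration, bot gives the robot as it stands.
- The arm moves only by the tool send_rows, never from a script. Its arguments are lists of equal length, an entry for each row: "translation": the shift along the tool's x, y, z as a fraction of full scale, a list of three; "twist": the turn about the tool's z as a fraction of full scale; "jaw": the closure, from 0 (fully open) to 1 (shut). A call has 1 to 5 rows; each row shifts and turns the commanded pose from where the row before left it, along the tool's axes as they then stand; what a row does not reach is not made up. Full scale, the value 1, is 0.02 m for a shift and pi/2 rad for a turn. A row lasts 1/10 s, in which the tool goes at most 50 mm and 8.59 degrees, less where a joint would pass 70% of its speed; a pose out of reach is approached as far as the arm can. A call with a number of a shift or a turn outside -1 to 1 is refused whole. A call with a gripper value outside its range is refused whole. The fingers move at their own pace and stop on an object; the grip force is fixed at half the most. Time passes only in rows, so rows that do not move let the fingers close. It gives the time, the measured TCP pose, the force, the opening and the grip force at its end, in the units of the state.
- telemetry.read_state(): the state, without advancing time (a new reading comes with each control period).
- snapshot(name): name is "scene" or "top" or "wrist"; returns the picture (480x640x3 uint8, red, green, blue); there is no depth.
- calibration(name): a dict with "mtx" (3x3 intrinsics, pixels), "T" (4x4, takes a point from camera to world coordinates); the wrist camera has in their place "T_tool_cam" (4x4, takes a point from camera to tool coordinates, whose origin is the TCP and whose axes are the flange's). Camera axes: x right, y down, z forward; pixel columns grow to the right and rows downward; lengths in mm; the calibration is good to about 2 mm. A picture is of the moment at which its call begins: read the wrist's pose just before it. calibration takes no time and is no camera call.
- bot.sign_off(): hands the job in; it is judged then, once.
The state is a dict: "time_s": time; "joints": joint angles; "joint_velocities": joint speeds; "effort": joint torques, N m; "position": TCP position; "ee_rot": TCP orientation; "wrist_force": force on the tool from outside, world axes, zero at the start; "moment": the same for the moment, N m; "opening": opening from 0.0 (shut) to 1.0 (fully open); "grip_force": force on a finger pad.
Only numpy, scipy, OpenCV 4.12 (cv2) and the standard library are available. Lean on these libraries where they do the work, as an engineer would, in place of code of your own. Each camera call takes 0.05 s, during which the arm holds its last target. There are 200 camera calls.

TASK

Clamp the sherd in the small wooden vise for sampling: with closed fingertips push the cam lever round to its far stop, so that the cam's low side releases the slide, then push the slide forward by its thumb plate until it pins the sherd against the fence and the sprung cork pad is pressed back a few millimetres, and push the lever back to its first stop to lock the slide. Do not force the slide while it is locked, squeeze the sherd gently, and do not touch or lift it or take the knob or the plate between the fingers. Leave the brush, the second sherd and the stone where they lie.

Things in the scene. Friction and masses are not known exactly. Their poses are not given: they have to be found in the camera images.
- vise: Fixed vise; plywood base 270 x 145 x 15 mm. Origin at bench height under the slide's centre line; x forward (the slide closes this way), y left, z up. Base spans x -128..142, y -80..65 mm. A cork-faced fence stands across its front: face at x 112, y +-54, top z 47. The steel slide bar, 28 mm wide, runs along x in guides (x -90..-20, up to z 36); brake shoe and cam are on its -y side.
- slide (a joint): Forward travel of the slide (bar, thumb plate at its rear, wooden jaw at its front): 0 = fully back, 0.055 m = end; starts at 2 to 6 mm. Cam released: steady drag of 7 N, stays where left. Cam locked: over 40 N to shift. At 0 the jaw spans x -6..12, y +-50, z 17..47 mm of the vise and the free pad's face is at x 31, so the sherd is gripped at about 30 to 38 mm.
- thumb_plate (a point): Middle of the rear face of the upright aluminium thumb plate at the slide's rear end: at vise (-156 mm + slide, 0, 43 mm), axes as the vise. The plate is 46 mm wide (y), 8 mm thick (ahead of this point), from z 18 to z 62. Push this face forward, along vise x. Behind it is free bench.
- cam (a joint): Angle of cam and lever, counterclockwise from above. 0 = locked: high point (radius 21 mm) on the brake shoe, lever points midway between -x and -y of the vise, at a stop. 1.571 = released: low point (16 mm) at the shoe, lever midway between +x and -y, at the other stop. Starts at 0 to 0.06. Stays where left. Takes 1 to 3 N at the knob, up to 8 N in the last 30 degrees to locked.
- lever_knob (a point): Middle of the black upright knob at the lever's end, 70 mm from the pivot axis: 18 mm in diameter, z 44 to 80 mm, this point at z 62. The lever under it is a flat bar, 13 mm wide, top at z 42 mm (boss under the knob 46). Push the knob's side along its circle.
- cam_pivot (a point): Point on the cam's upright pivot axis at z 62 mm, at vise (-55 mm, -45 mm); the bolt and hub themselves end at z 49 mm.
- pad (a joint): How far the sprung pad is pressed back into the moving jaw: 0 = free, 0.009 m = bottomed. Spring 3 N at 0, 4.8 N at 9 mm. The pad first pushes the sherd along the base to the fence; then each mm more of slide presses the pad back 1 mm.
- sherd: Dark pottery sherd, about 0.1 kg, 46 x 100 x 23 mm (its own x, y, z), tapering to one end, lying flat and loose on the vise base between cork pad and fence, its long side roughly across the vise; origin in the middle of its underside.
- spare_sherd: Second, longer sherd, 51 x 116 x 18 mm, lying on the bench to the left of the vise (its +y side); origin in the middle of its underside. Leave it.
- brush: Cleaning brush with wooden handle, 28 x 168 x 21 mm, on the bench to the left of the vise; origin in the middle of its underside. Leave it.
- find_stone: Rounded stone, 55 x 57 x 42 mm, on the bench off the vise's front left corner; origin in the middle of its underside. Leave it.
- pad_face (a point): Middle of the front face of the pad's cork facing (5 x 96 x 27 mm), which meets the sherd: at vise (31 mm + slide - pad, 0, 31.5 mm).

How it is judged (in metres and radians):
On the way, in this order (a step that is already met when the one before it is completed fails the run):
1. the cam is turned to its low point (at least 1.40 rad) while the slide is still back where it stood (under 12 mm) (value of joint cam above 1.4 rad and value of joint slide below 0.012 m), for 0.1 s.
2. with the cam low (over 1.2 rad), the slide is forward, the sherd bears on the fence's cork (over 1 N) and presses the sprung pad back at least 2 mm (value of joint cam above 1.2 rad and value of joint pad above 0.002 m and contact force between each of pad_c0, vise_c2 and sherd above 1 N), for 0.2 s.
At the end, for the whole second after the job is handed in: The cam lever is back at its locked stop (under 0.2 rad), the cork pad is pressed back at least 1.5 mm, pad and fence each bear on the sherd with over 1 N, and the sherd lies flat (tilt under 0.15 rad) and still on the vise base (value of joint cam below 0.2 rad and value of joint pad above 0.0015 m and contact force between each of pad_c0, vise_c2 and sherd above 1 N and angle between sherd's own z axis and vertical below 0.15 rad and z of sherd in the frame of vise below 0.022 m and linear speed of sherd below 0.01 m/s); the robot touches nothing.
It fails at once if the sherd is touched by the robot (over 1 N) (contact force between any of the fingers, the arm and sherd above 1 N).
It fails at once if the sherd is lifted (15 mm above the vise base) or tipped (0.4 rad) (z of sherd in the frame of vise above 0.03 m or angle between sherd's own z axis and vertical above 0.4 rad).
It fails at once if the sherd is squeezed hard (over 35 N) (contact force between pad_c0 and sherd above 35 N).
It fails at once if the lever knob or the thumb plate is taken between the fingers (distance between the grasp point and lever_knob below 0.012 m or (x of the grasp point in the frame of thumb_plate between -0.001 and 0.009 m and y of the grasp point in the frame of thumb_plate between -0.023 and 0.023 m and z of the grasp point in the frame of thumb_plate below 0.017 m)).
It fails at once if the second sherd, the brush or the stone is moved (25 mm) (distance of any of spare_sherd, brush, find_stone from where it was at the start of the episode above 0.025 m).
It also fails if it takes over 64 s, if anything falls off the work surface, if the arm or the gripper's body presses on something with over 40 N, if the wrist force passes 120 N, or if a joint passes its speed limit or range.

## Working session

There is one attempt and no reset: what is moved stays moved. The work goes in short steps, Python scripts to look and compute and a tool call to move; the robot and the scene stay as the last step left them, time stands still between calls to the robot, and variables do not carry over. Pictures are saved under pics/ and viewed, at most 10 in all, crops included, and the job is handed in when it is done.

Besides the shell and the picture viewer there is one more tool, called after ">>>" in YAML: its name, and indented under it one key for each argument. send_rows: Moves the arm, as the interface text tells. Its arguments: {"type":"object","properties":{"translation":{"type":"array"},"twist":{"type":"array"},"jaw":{"type":"array"}},"required":["translation","twist","jaw"]}

```bash
mkdir -p pics
python3 - <<'E'
from plant import telemetry, snapshot, calibration, bot
import cv2, numpy as np
for n in ("top","scene"):
    im=snapshot(n); cv2.imwrite(f"pics/{n}0.png",im[:,:,::-1])
    c=calibration(n); print(n,np.round(c["mtx"],1).tolist(),np.round(c["T"],3).tolist())
s=telemetry.read_state(); print(s)
E
```

```text
top [[622.6, 0.0, 314.7], [0.0, 622.6, 242.6], [0.0, 0.0, 1.0]] [[-0.025, -0.998, 0.059, 420.988], [-0.999, 0.026, 0.023, 156.863], [-0.025, -0.058, -0.998, 956.272], [0.0, 0.0, 0.0, 1.0]]
scene [[439.1, 0.0, 316.6], [0.0, 439.1, 245.2], [0.0, 0.0, 1.0]] [[0.824, -0.345, 0.45, 104.029], [-0.567, -0.477, 0.672, -405.788], [-0.017, -0.809, -0.588, 568.843], [0.0, 0.0, 0.0, 1.0]]
{'time_s': 0.1, 'joints': array([ 1.19100679e+00,  2.87108909e-01,  1.57801976e+00, -4.21709452e-05,
        1.27864631e+00, -1.49981635e-01]), 'joint_velocities': array([ 8.19524908e-05, -2.70850080e-03, -2.39229223e-03, -7.47954660e-04,
        2.27913863e-03,  2.34278870e-04]), 'effort': array([ 6.23665001e-04, -4.07294083e+01, -2.93698883e+01, -1.36830777e-04,
        3.38946265e-03, -3.07152874e-06]), 'position': array([153.50203972, 656.69652672, 230.07016862]), 'ee_rot': array([ 1.14645151e-01,  9.93405908e-01, -1.05838773e-03, -2.66183124e-04]), 'wrist_force': array([-0.70935955,  0.10783939,  0.91299995]), 'moment': array([-0.05427271, -0.01382426, -0.05925649]), 'grip_force': 0.0, 'opening': 0.9971918371910342}
```

View pics/top0.png

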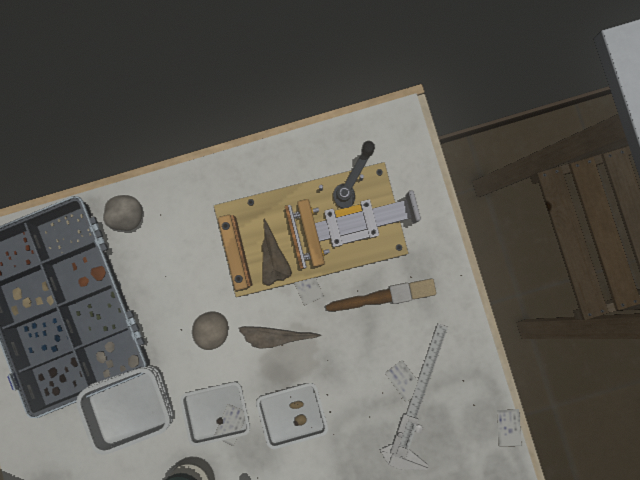

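View pics/scene0.png

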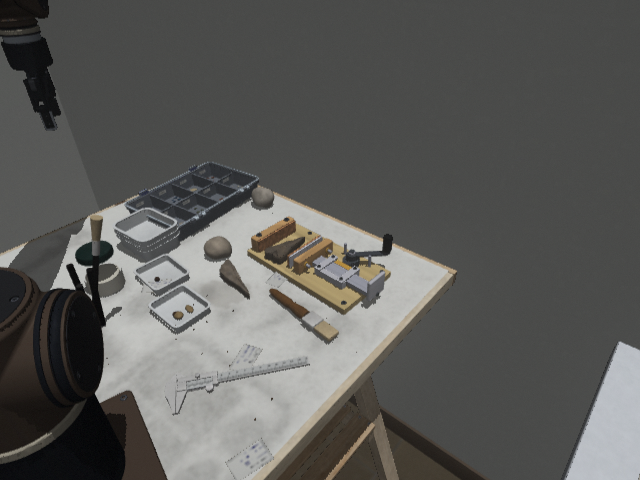

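```bash
cat > h.py <<'E'
import numpy as np, cv2
from plant import telemetry, snapshot, calibration, bot
def ray(n,px,z):
    c=calibration(n);T=c["T"];K=c["mtx"];px=np.atleast_2d(px).astype(float)
    d=(np.linalg.inv(K)@np.c_[px,np.ones(len(px))].T).T@T[:3,:3].T
    return T[:3,3]+d*((z-T[2,3])/d[:,2])[:,None]
def proj(n,P):
    c=calibration(n);T=c["T"];q=(np.atleast_2d(P)-T[:3,3])@T[:3,:3]
    p=q@c["mtx"].T; return p[:,:2]/p[:,2:]
E
python3 - <<'E'
from h import *
im=cv2.imread("pics/top0.png"); hsv=cv2.cvtColor(im,cv2.COLOR_BGR2HSV)
print("hsv base",hsv[185,240],hsv[275,300],hsv[175,320],"bench",hsv[320,300])
m=cv2.inRange(hsv,(12,70,90),(32,255,255)); m[:150]=0;m[310:]=0;m[:,:200]=0;m[:,425:]=0
m=cv2.morphologyEx(m,cv2.MORPH_OPEN,np.ones((3,3)))
cs=cv2.findContours(m,cv2.RETR_EXTERNAL,cv2.CHAIN_APPROX_NONE)[0]
c=max(cs,key=cv2.contourArea)[:,0]
# exclude handle etc.
P=ray("top",c,15)[:,:2].astype(np.float32)
r=cv2.minAreaRect(P); print("rect",r); 
ang=None
B=cv2.boxPoints(r)
# vise x axis: long side, towards +y world
e=[B[1]-B[0],B[2]-B[1]]; ex=max(e,key=np.linalg.norm); ex=ex/np.linalg.norm(ex); ex*=np.sign(ex[1]); ey=np.array([-ex[1],ex[0]])
o=np.array(r[0])-7*ex+7.5*ey
print("origin",o,"yaw",np.arctan2(ex[1],ex[0]))
np.save("v.npy",np.r_[o,ex,ey])
W=lambda x,y,z:np.r_[o+x*ex+y*ey,z]
big=cv2.resize(im[120:320,190:450],None,fx=3,fy=3,interpolation=cv2.INTER_CUBIC)
def dot(P,col): 
    u=(proj("top",P)[0]-[190,120]+.5)*3; cv2.circle(big,tuple(int(v) for v in u),4,col,1)
for x in(-128,142):
    for y in(-80,65): dot(W(x,y,15),(0,0,255))
dot(W(-55,-45,49),(255,0,0)); dot(W(-55-49.5,-45-49.5,80),(255,0,255))
for y in(-23,23): dot(W(-152,y,62),(0,255,0))
for y in(-54,54): dot(W(112,y,47),(255,255,0))
cv2.imwrite("pics/ov.png",big)
k=cv2.inRange(hsv,(0,0,0),(180,255,50)); 
print(W(-55,-45,62),W(-104.5,-94.5,62),W(-152,0,43))
E
```

```text
hsv base [ 25  10 152] [ 22  97 144] [ 30  11 159] bench [ 30  11 156]
rect ((497.29888916015625, 185.6037139892578), (143.93386840820312, 268.34564208984375), 12.706778526306152)
origin [491.52230668 177.12544155] yaw 1.7925715
[547.51808286 133.37074375  62.        ] [606.69386315  95.9711771   62.        ] [524.95648026  28.84814358  43.        ]
```

View pics/ov.png

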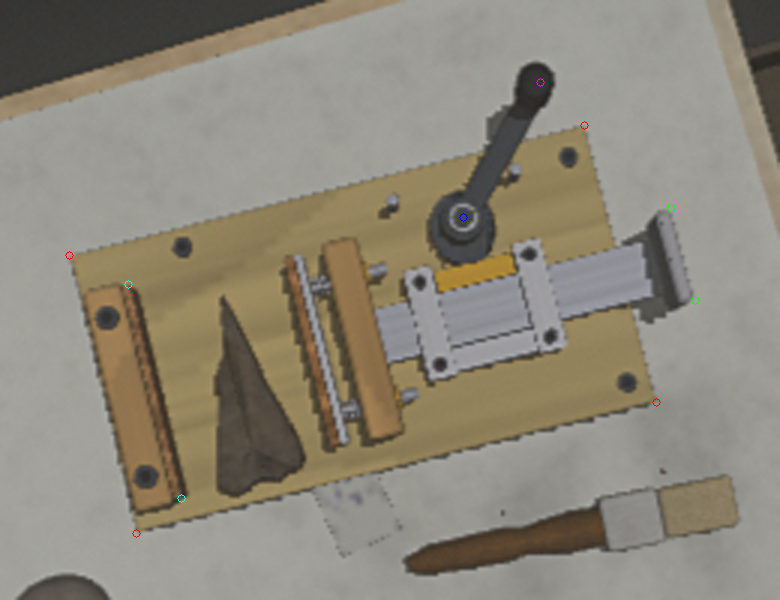

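The base fits at 268 x 144 mm (given 270 x 145). The pivot at crop (463,217), the knob at (537,85), the plate and the fence all line up with their predicted marks. I'll square the tool to the vise with the fingers shut, so that tool y is vise x and tool x is vise y.

>>> send_rows:
  translation:
    - [0, 0, 0]
    - [0, 0, 0]
    - [0, 0, 0]
    - [0, 0, 0]
    - [0, 0, 0]
  twist: [-0.09, -0.09, -0.09, -0.017, 0]
  jaw: [1, 1, 1, 1, 1]

```text
time_s: 0.6
position: [153.6, 657.0, 230.8]
ee_rot: [-0.109, 0.994, -0.0, -0.0]
wrist_force: [-0.7, 0.5, -0.4]
opening: 0.144
grip_force: 0.0
```

```bash
cat > st.py <<'E'
from h import *
from scipy.spatial.transform import Rotation as R
v=np.load("v.npy");o,ex,ey=v[:2],v[2:4],v[4:]
s=telemetry.read_state();p=s["position"];d=p[:2]-o;f=s["wrist_force"]
ty=R.from_quat(s["ee_rot"]).as_matrix()[:,1]
print("t %.2f vise xyz %.1f %.1f %.1f yawerr %.4f F %.1f %.1f %.1f open %.2f"%(s["time_s"],d@ex,d@ey,p[2],np.arctan2(ty[:2]@ey,ty[:2]@ex),f[:2]@ex,f[:2]@ey,f[2],s["opening"]))
K=o-55*ex-45*ey
E
python3 st.py
```

```text
t 0.60 vise xyz 542.5 224.1 230.8 yawerr -0.0028 F 0.6 0.5 -0.4 open 0.14
```

>>> send_rows:
  translation:
    - [-0.45, -1, 0.1]
    - [-0.45, -1, 0.1]
    - [-0.45, -1, 0.1]
    - [-0.45, -1, 0.1]
    - [-0.45, -1, 0.1]
  twist: [0, 0, 0, 0, 0]
  jaw: [1, 1, 1, 1, 1]

```text
time_s: 1.1
position: [219.9, 568.7, 221.1]
ee_rot: [-0.109, 0.994, -0.0, -0.0]
wrist_force: [0.5, 0.1, -0.8]
opening: -0.005
grip_force: 0.0
```

>>> send_rows:
  translation:
    - [-0.45, -1, 0.1]
    - [-0.45, -1, 0.1]
    - [-0.45, -1, 0.1]
    - [-0.45, -1, 0.1]
    - [-0.45, -1, 0.1]
  twist: [0, 0, 0, 0, 0]
  jaw: [1, 1, 1, 1, 1]

```text
time_s: 1.6
position: [285.8, 481.1, 211.2]
ee_rot: [-0.109, 0.994, 0.0, 0.0]
wrist_force: [-0.2, -0.7, -0.8]
opening: -0.001
grip_force: 0.0
```

>>> send_rows:
  translation:
    - [-0.45, -1, 0.1]
    - [-0.45, -1, 0.1]
    - [-0.45, -1, 0.1]
    - [-0.45, -1, 0.1]
    - [-0.45, -1, 0.1]
  twist: [0, 0, 0, 0, 0]
  jaw: [1, 1, 1, 1, 1]

```text
time_s: 2.1
position: [351.6, 393.4, 201.2]
ee_rot: [-0.109, 0.994, 0.0, 0.0]
wrist_force: [0.2, 0.3, -0.4]
opening: -0.001
grip_force: 0.0
```

>>> send_rows:
  translation:
    - [-0.45, -1, 0.1]
    - [-0.45, -1, 0.1]
    - [-0.45, -1, 0.1]
    - [-0.45, -1, 0.1]
    - [-0.45, -1, 0.1]
  twist: [0, 0, 0, 0, 0]
  jaw: [1, 1, 1, 1, 1]

```text
time_s: 2.6
position: [417.4, 305.7, 191.3]
ee_rot: [-0.109, 0.994, 0.0, 0.0]
wrist_force: [0.2, 0.8, -0.1]
opening: 0.001
grip_force: 0.0
```

>>> send_rows:
  translation:
    - [-0.45, -1, 0.1]
    - [-0.45, -1, 0.1]
    - [-0.45, -1, 0.1]
    - [-0.45, -1, 0.1]
    - [-0.45, -1, 0.1]
  twist: [0, 0, 0, 0, 0]
  jaw: [1, 1, 1, 1, 1]

```text
time_s: 3.1
position: [483.3, 217.9, 181.3]
ee_rot: [-0.109, 0.994, 0.0, 0.0]
wrist_force: [0.8, 1.1, 0.0]
opening: 0.0
grip_force: 0.0
```

>>> send_rows:
  translation:
    - [-0.45, -1, 0.1]
    - [-0.45, -1, 0.1]
    - [-0.45, -1, 0.1]
    - [-0.45, -1, 0.1]
    - [-0.45, -1, 0.1]
  twist: [0, 0, 0, 0, 0]
  jaw: [1, 1, 1, 1, 1]

```text
time_s: 3.6
position: [549.1, 130.2, 171.2]
ee_rot: [-0.109, 0.994, 0.0, -0.0]
wrist_force: [0.3, 0.1, -0.3]
opening: 0.001
grip_force: 0.0
```

```bash
python3 st.py
```

```text
t 3.60 vise xyz -58.4 -45.9 171.2 yawerr -0.0034 F 0.0 -0.3 -0.3 open 0.00
```

>>> send_rows:
  translation:
    - [-0.48, -0.87, 0.6]
    - [-0.48, -0.87, 0.6]
    - [-0.48, -0.87, 0.6]
    - [-0.48, -0.87, 0.6]
    - [-0.48, -0.87, 0.6]
  twist: [0, 0, 0, 0, 0.002]
  jaw: [1, 1, 1, 1, 1]

```text
time_s: 4.1
position: [615.0, 56.0, 110.7]
ee_rot: [-0.107, 0.994, 0.0, -0.0]
wrist_force: [-0.2, -0.8, 0.0]
opening: -0.003
grip_force: 0.0
```

>>> send_rows:
  translation:
    - [0, 0, 0.7]
    - [0, 0, 0.8]
    - [0, 0, 0.8]
    - [0, 0, 0.6]
    - [0, 0, 0]
  twist: [0, 0, 0, 0, 0]
  jaw: [1, 1, 1, 1, 1]

```text
time_s: 4.6
position: [612.3, 57.5, 50.4]
ee_rot: [-0.109, 0.994, 0.0, -0.003]
wrist_force: [0.7, 0.4, -0.2]
opening: 0.002
grip_force: 0.0
```

```bash
python3 st.py
python3 - <<'E'
from h import *
a=snapshot("scene")[:,:,::-1]; b=snapshot("top")[:,:,::-1]
A=cv2.resize(a[170:330,230:430],(750,600)); cv2.imwrite("pics/s1.png",A)
E
```

```text
t 4.60 vise xyz -143.3 -91.5 50.4 yawerr -0.0033 F 0.2 -0.7 -0.2 open 0.00
```

View pics/s1.png

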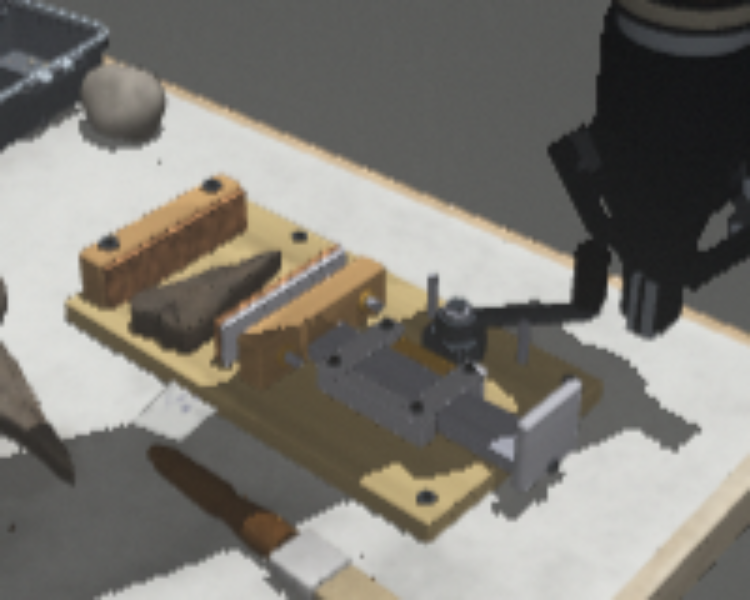

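The scene view shows the shut fingers at crop (645,310), clear of the knob at (590,275) on its rear side. The linkage only widens above the knob's top. I'll raise the TCP a little and push the knob round.

>>> send_rows:
  translation:
    - [-0.15, 0, -0.35]
    - [0, 0.4, 0]
    - [0, 0.3, 0]
    - [0, 0, 0]
  twist: [0, 0, 0, 0]
  jaw: [1, 1, 1, 1]

```text
time_s: 5.1
position: [614.4, 72.1, 60.8]
ee_rot: [-0.109, 0.994, 0.0, 0.0]
wrist_force: [0.8, -0.5, -0.0]
opening: -0.003
grip_force: 0.0
```

>>> send_rows:
  translation:
    - [-0.27, 0.35, 0]
    - [-0.27, 0.35, 0]
    - [-0.17, 0.4, 0]
    - [-0.17, 0.4, 0]
    - [0, 0, 0]
  twist: [0, 0, 0, 0, 0]
  jaw: [1, 1, 1, 1, 1]

```text
time_s: 5.6
position: [627.0, 104.5, 60.9]
ee_rot: [-0.109, 0.994, -0.0, 0.002]
wrist_force: [1.4, -1.6, 0.6]
opening: 0.004
grip_force: 0.9
```

```bash
python3 st.py
```

```text
t 5.60 vise xyz -100.6 -116.2 60.9 yawerr -0.0034 F -1.9 -1.0 0.6 open 0.00
```

>>> send_rows:
  translation:
    - [0, 0.43, 0]
    - [0, 0.43, 0]
    - [0.07, 0.43, 0]
    - [0.07, 0.43, 0]
    - [0, 0, 0]
  twist: [0, 0, 0, 0, 0]
  jaw: [1, 1, 1, 1, 1]

```text
time_s: 6.1
position: [613.5, 138.7, 59.8]
ee_rot: [-0.109, 0.994, 0.001, -0.001]
wrist_force: [-0.2, -0.5, 0.4]
opening: -0.002
grip_force: 0.0
```

>>> send_rows:
  translation:
    - [0.15, 0.42, 0]
    - [0.15, 0.42, 0]
    - [0.2, 0.25, 0]
    - [0, 0, 0]
  twist: [0, 0, 0, 0]
  jaw: [1, 1, 1, 1]

```text
time_s: 6.5
position: [599.3, 157.1, 60.0]
ee_rot: [-0.109, 0.994, 0.0, -0.001]
wrist_force: [-0.0, 1.0, 0.8]
opening: 0.003
grip_force: 0.0
```

```bash
python3 st.py
python3 - <<'E'
from h import *
a=snapshot("scene")[:,:,::-1]; b=snapshot("top")[:,:,::-1]
cv2.imwrite("pics/b2.png",np.hstack([cv2.resize(a[190:310,240:400],(400,300)),cv2.resize(b[120:300,200:440],(400,300))]))
E
```

```text
t 6.50 vise xyz -43.3 -100.7 60.0 yawerr -0.0031 F 1.0 -0.2 0.8 open 0.00
```

View pics/b2.png

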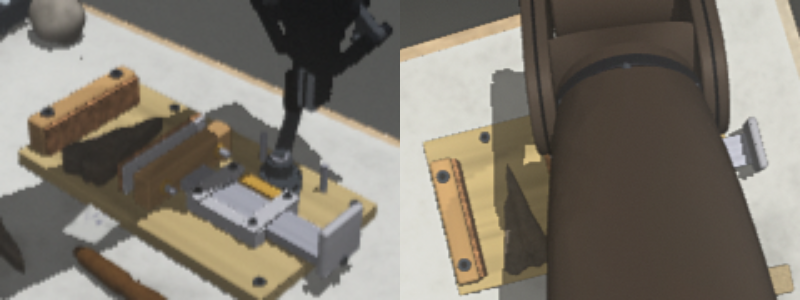

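The left crop shows the lever well round, from hub (280,170) to (303,100), with the fingers behind the knob. The top view is hidden by the arm. On to the far stop in smaller steps.

>>> send_rows:
  translation:
    - [0.1, 0.25, 0]
    - [0.1, 0.25, 0]
    - [0, 0.1, 0]
    - [0, 0, 0]
    - [0, 0, 0]
  twist: [0, 0, 0, 0, 0]
  jaw: [1, 1, 1, 1, 1]

```text
time_s: 7.1
position: [593.8, 167.0, 60.0]
ee_rot: [-0.109, 0.994, 0.0, -0.0]
wrist_force: [-1.5, -2.3, -0.1]
opening: 0.0
grip_force: 0.9
```

```bash
python3 st.py
```

```text
t 7.10 vise xyz -32.3 -97.6 60.0 yawerr -0.0040 F -1.9 1.9 -0.1 open 0.00
```

>>> send_rows:
  translation:
    - [0.03, 0.07, 0]
    - [0, 0, 0]
  twist: [0, 0]
  jaw: [1, 1]

```text
time_s: 7.3
position: [592.8, 168.1, 60.1]
ee_rot: [-0.109, 0.994, -0.0, -0.0]
wrist_force: [-1.8, -3.1, 0.4]
opening: 0.002
grip_force: 1.4
```

>>> send_rows:
  translation:
    - [0.03, 0.07, 0]
    - [0, 0, 0]
  twist: [0, 0]
  jaw: [1, 1]

```text
time_s: 7.5
position: [591.8, 169.3, 60.1]
ee_rot: [-0.109, 0.994, -0.0, -0.001]
wrist_force: [-2.4, -4.3, -0.5]
opening: -0.001
grip_force: 1.9
```

```bash
python3 st.py
```

```text
t 7.50 vise xyz -29.7 -96.1 60.1 yawerr -0.0036 F -3.6 3.3 -0.5 open -0.00
```

>>> send_rows:
  translation:
    - [0.03, 0.07, 0]
    - [0, 0, 0]
  twist: [0, 0]
  jaw: [1, 1]

```text
time_s: 7.7
position: [590.8, 170.3, 60.0]
ee_rot: [-0.109, 0.994, -0.0, -0.001]
wrist_force: [-1.8, -4.8, -0.7]
opening: 0.001
grip_force: 2.1
```

>>> send_rows:
  translation:
    - [0.03, 0.07, 0]
    - [0, 0, 0]
  twist: [0, 0]
  jaw: [1, 1]

```text
time_s: 7.9
position: [590.0, 171.1, 60.0]
ee_rot: [-0.109, 0.994, -0.001, -0.001]
wrist_force: [-2.4, -6.7, -0.3]
opening: -0.004
grip_force: 2.9
```

```bash
python3 st.py
```

```text
t 7.90 vise xyz -27.5 -94.7 60.0 yawerr -0.0032 F -6.0 3.8 -0.3 open -0.00
```

>>> send_rows:
  translation:
    - [0, -0.3, 0]
    - [0, -0.3, -0.6]
    - [0, 0, -1]
    - [0, 0, -1]
    - [0, 0, 0]
  twist: [0, 0, 0, 0, 0.002]
  jaw: [1, 1, 1, 1, 1]

```text
time_s: 8.4
position: [596.6, 160.9, 117.5]
ee_rot: [-0.107, 0.994, 0.001, 0.005]
wrist_force: [0.3, 1.1, 1.1]
opening: 0.002
grip_force: 0.0
```

>>> send_rows:
  translation:
    - [0.6, -1, 0]
    - [0.6, -1, 0]
    - [0.6, -1, 0]
    - [0.6, -1, 0]
    - [0.6, -1, 0]
  twist: [0, 0, 0, 0, 0]
  jaw: [1, 1, 1, 1, 1]

```text
time_s: 8.9
position: [555.6, 49.2, 112.1]
ee_rot: [-0.107, 0.994, 0.0, 0.0]
wrist_force: [0.2, -0.1, 1.0]
opening: 0.003
grip_force: 0.0
```

>>> send_rows:
  translation:
    - [0.6, -1, 0]
    - [0.6, -1, 0]
    - [0.5, -0.5, 0]
    - [0, 0, 0]
  twist: [0, 0, 0, 0]
  jaw: [1, 1, 1, 1]

```text
time_s: 9.3
position: [532.6, -7.1, 112.1]
ee_rot: [-0.106, 0.994, 0.0, -0.0]
wrist_force: [0.0, 0.8, -0.1]
opening: -0.0
grip_force: 0.0
```

```bash
python3 st.py
python3 - <<'E'
from h import *
a=snapshot("scene")[:,:,::-1]; b=snapshot("top")[:,:,::-1]
cv2.imwrite("pics/b3.png",np.hstack([cv2.resize(a[190:310,240:400],(400,300)),cv2.resize(b[120:300,200:440],(400,300))]))
E
```

```text
t 9.30 vise xyz -188.8 0.5 112.1 yawerr -0.0094 F 0.7 -0.2 -0.1 open -0.00
```

View pics/b3.png

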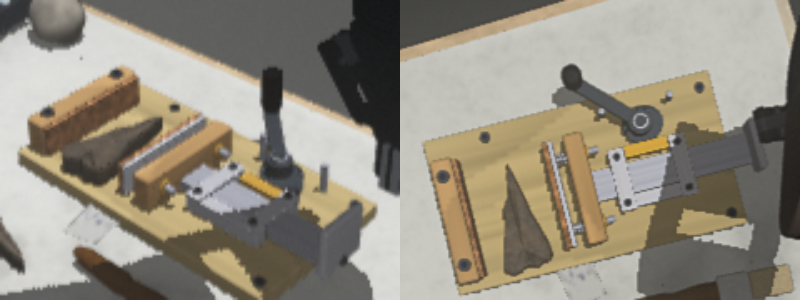

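Lever rests at the far post: knob at (571,77), pivot at (640,122) in the right half. The slide is still back. I'll descend behind the plate.

>>> send_rows:
  translation:
    - [0, 0, 0.9]
    - [0, 0, 0.9]
    - [0, 0, 0.9]
    - [0, 0, 0.9]
    - [0, 0, 0]
  twist: [-0.006, 0, 0, 0, 0]
  jaw: [1, 1, 1, 1, 1]

```text
time_s: 9.9
position: [531.3, -4.8, 37.7]
ee_rot: [-0.112, 0.994, 0.001, -0.003]
wrist_force: [-0.5, 0.2, 0.3]
opening: 0.003
grip_force: 0.0
```

>>> send_rows:
  translation:
    - [0, 0.4, 0]
    - [0, 0.4, 0]
    - [0, 0.2, 0]
    - [0, 0.2, 0]
    - [0, 0, 0]
  twist: [0, 0, 0, 0, 0]
  jaw: [1, 1, 1, 1, 1]

```text
time_s: 10.4
position: [528.7, 17.0, 41.3]
ee_rot: [-0.112, 0.994, -0.001, 0.001]
wrist_force: [0.7, -1.0, 2.2]
opening: -0.007
grip_force: 1.0
```

```bash
python3 st.py
python3 - <<'E'
from h import *
v=np.load("v.npy")
k=ray("top",[[302.6,166.2]],80)[0,:2]-v[:2]; k=np.array([k@v[2:4]+55,k@v[4:]+45])
print("knob r",np.hypot(*k),"cam",np.arctan2(k[1],k[0])+2*np.pi-3.927)
E
```

```text
t 10.40 vise xyz -164.4 -1.0 41.3 yawerr 0.0034 F -1.1 -0.5 2.2 open -0.01
knob r 67.88632122409459 cam 1.6040945340479893
```

>>> send_rows:
  translation:
    - [0, 0.25, 0]
    - [0, 0.25, 0]
    - [0, 0.25, 0]
    - [0, 0.25, 0]
    - [0, 0, 0]
  twist: [0, 0, 0, 0, 0]
  jaw: [1, 1, 1, 1, 1]

```text
time_s: 10.9
position: [524.5, 35.5, 41.4]
ee_rot: [-0.112, 0.994, -0.001, 0.001]
wrist_force: [1.0, -4.0, 1.7]
opening: -0.002
grip_force: 2.6
```

```bash
python3 st.py
python3 - <<'E'
from h import *
a=snapshot("scene")[:,:,::-1]; b=snapshot("top")[:,:,::-1]
cv2.imwrite("pics/b4.png",np.hstack([cv2.resize(a[190:310,240:400],(400,300)),cv2.resize(b[120:300,200:440],(400,300))]))
E
```

```text
t 10.90 vise xyz -145.4 -1.1 41.4 yawerr 0.0031 F -4.1 -0.1 1.7 open -0.00
```

View pics/b4.png

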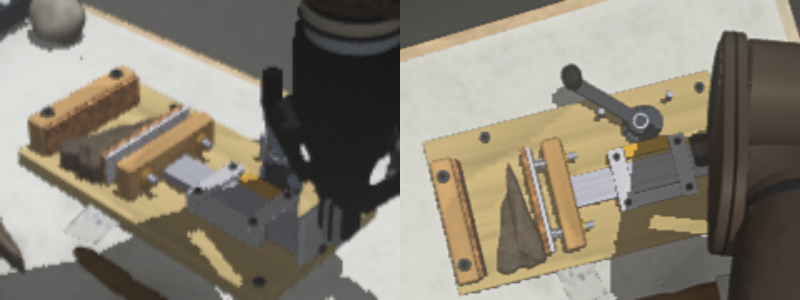

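The slide moves freely: the jaw has gone from about (583,188) to (563,193) in the right half, and the pad has just reached the sherd's wide end. Now smaller steps.

>>> send_rows:
  translation:
    - [0, 0.2, 0]
    - [0, 0.2, 0]
    - [0, 0, 0]
  twist: [0, 0, 0]
  jaw: [1, 1, 1]

```text
time_s: 11.3
position: [522.8, 43.1, 41.4]
ee_rot: [-0.112, 0.994, -0.001, 0.001]
wrist_force: [1.0, -6.1, 1.9]
opening: -0.004
grip_force: 3.0
```

>>> send_rows:
  translation:
    - [0, 0.1, 0]
    - [0, 0, 0]
  twist: [0, 0]
  jaw: [1, 1]

```text
time_s: 11.5
position: [522.4, 44.8, 41.4]
ee_rot: [-0.112, 0.994, -0.002, 0.001]
wrist_force: [0.8, -6.7, 2.2]
opening: -0.004
grip_force: 3.3
```

```bash
python3 st.py
python3 - <<'E'
from h import *
b=snapshot("top")[:,:,::-1]
cv2.imwrite("pics/b5.png",cv2.resize(b[180:310,205:365],(738,600),interpolation=cv2.INTER_CUBIC))
E
```

```text
t 11.50 vise xyz -135.9 -1.0 41.4 yawerr 0.0031 F -6.7 0.7 2.2 open -0.00
```

View pics/b5.png

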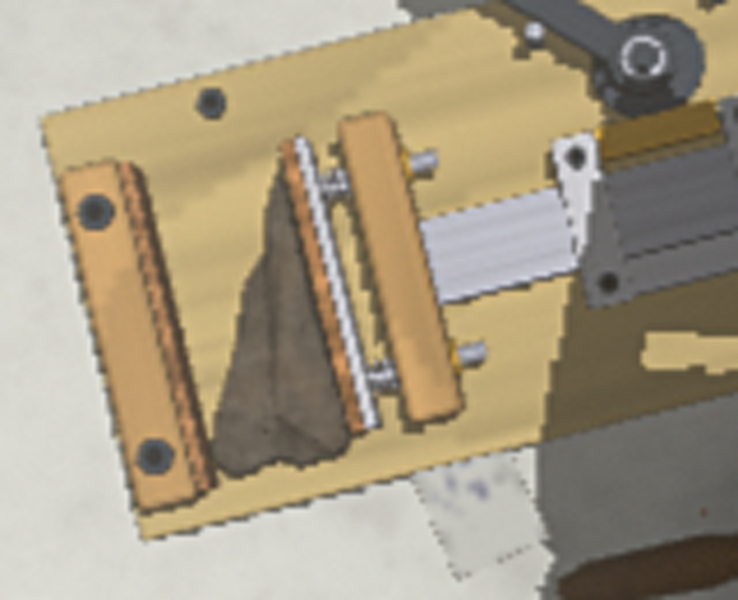

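The pad is flush on the sherd, whose wide end at (215,460) is nearly at the fence. The pad is still free. I'll use 1 mm steps and watch for the 3 N jump.

>>> send_rows:
  translation:
    - [0, 0.05, 0]
    - [0, 0, 0]
  twist: [0, 0]
  jaw: [1, 1]

```text
time_s: 11.75
position: [522.2, 45.6, 41.4]
ee_rot: [-0.112, 0.994, -0.002, 0.001]
wrist_force: [0.9, -7.2, 1.8]
opening: 0.002
grip_force: 3.6
```

>>> send_rows:
  translation:
    - [0, 0.05, 0]
    - [0, 0, 0]
  twist: [0, 0]
  jaw: [1, 1]

```text
time_s: 11.95
position: [522.1, 46.2, 41.4]
ee_rot: [-0.112, 0.994, -0.002, 0.001]
wrist_force: [0.7, -8.4, 1.5]
opening: -0.004
grip_force: 4.2
```

>>> send_rows:
  translation:
    - [0, 0.05, 0]
    - [0, 0, 0]
  twist: [0, 0]
  jaw: [1, 1]

```text
time_s: 12.15
position: [522.0, 46.9, 41.4]
ee_rot: [-0.112, 0.994, -0.002, 0.001]
wrist_force: [0.3, -9.8, 0.7]
opening: -0.003
grip_force: 4.8
```

>>> send_rows:
  translation:
    - [0, 0.05, 0]
    - [0, 0, 0]
  twist: [0, 0]
  jaw: [1, 1]

```text
time_s: 12.35
position: [521.8, 47.7, 41.4]
ee_rot: [-0.112, 0.994, -0.003, 0.001]
wrist_force: [0.2, -10.3, 1.3]
opening: 0.002
grip_force: 4.9
```

```bash
python3 st.py
cat > gap.py <<'E'
from h import *
# profile along vise x at z=47, y in +-20 away from the guide rods: brightness and saturation
v=np.load("v.npy");o,ex,ey=v[:2],v[2:4],v[4:]
b=snapshot("top")[:,:,::-1].copy(); cv2.imwrite("pics/g.png",b)
xs=np.arange(40,120,1.)
ys=np.arange(-14,15,2.)
G=np.array([[np.r_[o+x*ex+y*ey,45] for x in xs] for y in ys]).reshape(-1,3)
p=proj("top",G).astype(np.float32).reshape(len(ys),len(xs),2)
s=cv2.remap(b,p[...,0],p[...,1],cv2.INTER_LINEAR).mean(0)
h=cv2.cvtColor(s[None].astype(np.uint8),cv2.COLOR_BGR2HSV)[0]
print(" ".join(f"{int(x)}:{a[1]}/{a[2]}" for x,a in zip(xs,h)))
E
cp gap.py gap0.py; python3 gap.py; sed -i 's/^b=snap.*$/b=cv2.imread("pics\/top0.png")/; s/arange(40,120/arange(0,50/' gap0.py; python3 gap0.py
```

```text
t 12.35 vise xyz -132.9 -1.1 41.4 yawerr 0.0036 F -10.1 2.1 1.3 open 0.00
40:118/188 41:119/190 42:119/191 43:118/192 44:119/193 45:119/191 46:118/179 47:115/155 48:104/123 49:89/106 50:88/119 51:94/147 52:96/181 53:98/200 54:97/190 55:78/153 56:26/127 57:5/155 58:8/203 59:6/206 60:8/181 61:65/158 62:121/169 63:131/177 64:128/170 65:122/146 66:96/101 67:56/82 68:49/94 69:51/106 70:53/110 71:55/111 72:55/111 73:55/111 74:55/111 75:56/109 76:53/106 77:54/103 78:54/99 79:57/98 80:59/100 81:59/104 82:64/111 83:64/115 84:66/120 85:66/124 86:69/130 87:72/134 88:75/139 89:78/143 90:83/151 91:88/163 92:87/172 93:90/178 94:92/185 95:93/194 96:95/199 97:94/200 98:95/201 99:94/200 100:94/200 101:95/201 102:95/201 103:95/201 104:95/202 105:94/203 106:95/204 107:95/198 108:94/171 109:89/120 110:82/90 111:94/98 112:110/128 113:119/161 114:118/166 115:115/155 116:106/139 117:108/153 118:112/177 119:114/188
0:121/131 1:124/138 2:123/141 3:119/139 4:120/138 5:120/138 6:121/139 7:120/140 8:119/141 9:120/142 10:120/144 11:121/145 12:121/145 13:120/142 14:120/130 15:117/111 16:106/89 17:92/78 18:90/79 19:90/85 20:95/102 21:97/131 22:101/152 23:102/153 24:99/144 25:77/126 26:22/114 27:5/140 28:8/157 29:4/142 30:39/118 31:110/118 32:133/132 33:133/130 34:129/119 35:114/96 36:96/80 37:90/82 38:95/97 39:96/119 40:99/141 41:100/151 42:100/151 43:99/150 44:99/150 45:99/150 46:99/150 47:99/150 48:99/150 49:99/150
```

The force step (6.7 to 10 N) and the jaw/pad gap (10.4 to about 8.3 mm) both say the pad is in about 2 mm. I'll go about 3 mm more.

>>> send_rows:
  translation:
    - [0, 0.05, 0]
    - [0, 0.05, 0]
    - [0, 0, 0]
  twist: [0, 0, 0]
  jaw: [1, 1, 1]

```text
time_s: 12.7
position: [521.4, 49.6, 41.4]
ee_rot: [-0.113, 0.994, -0.003, 0.001]
wrist_force: [1.3, -9.5, 2.1]
opening: -0.0
grip_force: 5.1
```

>>> send_rows:
  translation:
    - [0, 0.05, 0]
    - [0, 0.03, 0]
    - [0, 0, 0]
    - [0, 0, 0]
    - [0, 0, 0]
  twist: [0, 0, 0, 0, 0]
  jaw: [1, 1, 1, 1, 1]

```text
time_s: 13.2
position: [521.0, 51.0, 41.4]
ee_rot: [-0.112, 0.994, -0.003, 0.001]
wrist_force: [0.7, -10.7, 1.1]
opening: -0.002
grip_force: 5.3
```

```bash
python3 st.py; python3 gap.py | cut -c1-330
```

```text
t 13.20 vise xyz -129.5 -1.1 41.4 yawerr 0.0036 F -10.6 1.6 1.1 open -0.00
40:118/184 41:117/185 42:119/187 43:118/188 44:119/189 45:119/191 46:118/192 47:118/194 48:119/193 49:118/186 50:117/166 51:110/137 52:95/110 53:87/108 54:82/112 55:63/114 56:21/121 57:3/154 58:6/202 59:6/208 60:8/183 61:62/157 62:119/167 63:132/178 64:129/172 65:122/150 66:98/104 67:61/84 68:51/95 69:51/106 70:53/110 71:53/110
```

Pad face is unchanged at 65.8 and the gap is about 4.7 mm, so the pad is in about 5.5 mm. Retreat, go over, and come down on the far side of the knob.

>>> send_rows:
  translation:
    - [0, -0.3, 0]
    - [0, -0.5, 0]
    - [0, 0, -0.9]
    - [0, 0, -0.9]
    - [0, 0, -0.9]
  twist: [0, 0, 0, 0, 0]
  jaw: [1, 1, 1, 1, 1]

```text
time_s: 13.75
position: [522.7, 38.1, 94.5]
ee_rot: [-0.112, 0.994, 0.001, -0.001]
wrist_force: [1.1, 0.2, 0.5]
opening: -0.002
grip_force: 0.0
```

>>> send_rows:
  translation:
    - [0, 0, -0.9]
    - [-0.5, 0.95, 0]
    - [-0.5, 0.95, 0]
    - [-0.5, 0.95, 0]
    - [-0.5, 0.95, 0]
  twist: [0, 0.002, 0, 0, 0]
  jaw: [1, 1, 1, 1, 1]

```text
time_s: 14.25
position: [545.3, 121.8, 112.2]
ee_rot: [-0.11, 0.994, 0.0, -0.0]
wrist_force: [0.9, -0.3, 0.9]
opening: 0.002
grip_force: 0.0
```

>>> send_rows:
  translation:
    - [-0.5, 0.95, 0]
    - [-0.5, 0.95, 0]
    - [-0.5, 0.95, 0]
    - [-0.5, 0.95, 0]
    - [-0.5, 0.95, 0]
  twist: [0, 0, 0, 0, 0]
  jaw: [1, 1, 1, 1, 1]

```text
time_s: 14.75
position: [573.2, 225.6, 111.9]
ee_rot: [-0.11, 0.994, 0.0, -0.001]
wrist_force: [-0.1, -0.4, 0.1]
opening: -0.002
grip_force: 0.0
```

>>> send_rows:
  translation:
    - [0, 0, 0]
    - [0, 0, 0]
  twist: [0, 0]
  jaw: [1, 1]

```text
time_s: 14.95
position: [573.0, 224.7, 111.9]
ee_rot: [-0.111, 0.994, -0.0, -0.001]
wrist_force: [-1.1, -0.2, -0.1]
opening: 0.0
grip_force: 0.0
```

```bash
python3 st.py
```

```text
t 14.95 vise xyz 28.5 -89.9 111.9 yawerr 0.0000 F 0.0 1.1 -0.1 open 0.00
```

>>> send_rows:
  translation:
    - [-0.22, 0, 0.65]
    - [0, 0, 0.65]
    - [0, 0, 0.65]
    - [0, 0, 0.65]
    - [0, 0, 0]
  twist: [0, 0, 0, 0, 0]
  jaw: [1, 1, 1, 1, 1]

```text
time_s: 15.45
position: [575.4, 224.9, 56.8]
ee_rot: [-0.11, 0.994, -0.0, -0.003]
wrist_force: [-1.5, -0.8, 0.3]
opening: 0.002
grip_force: 0.0
```

>>> send_rows:
  translation:
    - [0, -0.5, 0]
    - [-0.33, -0.45, 0]
    - [-0.33, -0.45, 0]
    - [-0.14, -0.41, 0]
    - [-0.14, -0.41, 0]
  twist: [0, 0, 0, 0, 0]
  jaw: [1, 1, 1, 1, 1]

```text
time_s: 15.95
position: [607.5, 186.0, 61.4]
ee_rot: [-0.11, 0.994, 0.0, 0.002]
wrist_force: [0.9, 3.5, -0.5]
opening: 0.006
grip_force: 1.4
```

```bash
python3 st.py
```

```text
t 15.95 vise xyz -16.8 -115.1 61.4 yawerr -0.0011 F 3.3 -1.6 -0.5 open 0.01
```

>>> send_rows:
  translation:
    - [0, -0.43, 0]
    - [0, -0.43, 0]
    - [0.07, -0.43, 0]
    - [0.07, -0.43, 0]
    - [0, 0, 0]
  twist: [0, 0, 0, 0, 0]
  jaw: [1, 1, 1, 1, 1]

```text
time_s: 16.45
position: [610.1, 150.7, 60.1]
ee_rot: [-0.11, 0.994, -0.001, -0.001]
wrist_force: [-0.0, 0.1, -0.2]
opening: 0.002
grip_force: 0.0
```

>>> send_rows:
  translation:
    - [0.17, -0.4, 0]
    - [0.17, -0.4, 0]
    - [0, 0, 0]
  twist: [0, 0, 0]
  jaw: [1, 1, 1]

```text
time_s: 16.75
position: [607.0, 134.5, 60.2]
ee_rot: [-0.11, 0.994, -0.0, -0.0]
wrist_force: [-0.3, 1.2, -0.3]
opening: 0.003
grip_force: 0.4
```

```bash
python3 st.py
```

```text
t 16.75 vise xyz -67.0 -103.3 60.2 yawerr -0.0013 F 1.3 0.0 -0.3 open 0.00
```

>>> send_rows:
  translation:
    - [0.12, -0.2, 0]
    - [0.1, -0.2, 0]
    - [0.1, -0.15, 0]
    - [0, 0, 0]
  twist: [0, 0, 0, 0]
  jaw: [1, 1, 1, 1]

```text
time_s: 17.15
position: [603.6, 123.6, 60.3]
ee_rot: [-0.11, 0.994, 0.001, 0.0]
wrist_force: [2.5, 4.1, -0.7]
opening: -0.002
grip_force: 1.9
```

>>> send_rows:
  translation:
    - [0.06, -0.07, 0]
    - [0, 0, 0]
  twist: [0, 0]
  jaw: [1, 1]

```text
time_s: 17.35
position: [602.8, 122.3, 60.3]
ee_rot: [-0.11, 0.994, 0.001, 0.001]
wrist_force: [1.7, 4.9, -1.2]
opening: 0.002
grip_force: 2.2
```

```bash
python3 st.py
```

```text
t 17.35 vise xyz -78.0 -96.5 60.3 yawerr -0.0008 F 4.4 -2.7 -1.2 open 0.00
```

>>> send_rows:
  translation:
    - [0.06, -0.08, 0]
    - [0, 0, 0]
  twist: [0, 0]
  jaw: [1, 1]

```text
time_s: 17.55
position: [602.1, 120.5, 60.4]
ee_rot: [-0.11, 0.994, 0.001, 0.001]
wrist_force: [2.9, 6.3, -0.8]
opening: -0.004
grip_force: 2.3
```

>>> send_rows:
  translation:
    - [0.06, -0.08, 0]
    - [0, 0, 0]
  twist: [0, 0]
  jaw: [1, 1]

```text
time_s: 17.75
position: [601.2, 118.8, 60.4]
ee_rot: [-0.11, 0.994, 0.001, 0.001]
wrist_force: [2.0, 4.7, -1.0]
opening: 0.005
grip_force: 2.4
```

>>> send_rows:
  translation:
    - [0.06, -0.08, 0]
    - [0, 0, 0]
  twist: [0, 0]
  jaw: [1, 1]

```text
time_s: 17.95
position: [600.6, 117.6, 60.4]
ee_rot: [-0.11, 0.994, 0.001, 0.001]
wrist_force: [3.6, 6.9, -1.0]
opening: -0.001
grip_force: 3.2
```

```bash
python3 st.py
```

```text
t 17.95 vise xyz -82.1 -93.3 60.4 yawerr -0.0011 F 5.9 -5.1 -1.0 open -0.00
```

Forces and position say the lever is at its first stop. Retreat and check.

>>> send_rows:
  translation:
    - [0, 0.3, 0]
    - [0, 0.3, -0.6]
    - [0, 0, -1]
    - [0, 0, -1]
    - [0, 0, 0]
  twist: [0, 0, 0, 0, 0]
  jaw: [1, 1, 1, 1, 1]

```text
time_s: 18.45
position: [599.8, 127.7, 116.6]
ee_rot: [-0.111, 0.994, -0.001, 0.003]
wrist_force: [0.9, 0.6, 0.8]
opening: 0.001
grip_force: 0.0
```

>>> send_rows:
  translation:
    - [0.3, -1, -0.5]
    - [0.3, -1, -0.5]
    - [0.3, -1, -0.5]
    - [0.3, -1, -0.5]
    - [0.3, -1, -0.5]
  twist: [0, 0, 0, 0, 0]
  jaw: [1, 1, 1, 1, 1]

```text
time_s: 18.95
position: [589.4, 22.6, 161.9]
ee_rot: [-0.11, 0.994, -0.0, -0.001]
wrist_force: [-0.4, -0.4, 0.1]
opening: 0.0
grip_force: 0.0
```

>>> send_rows:
  translation:
    - [0, -1, 0]
    - [0, -1, 0]
    - [0, -1, 0]
    - [0, -1, 0]
    - [0, 0, 0]
  twist: [0, 0, 0, 0, 0]
  jaw: [1, 1, 1, 1, 1]

```text
time_s: 19.45
position: [607.9, -56.8, 161.9]
ee_rot: [-0.109, 0.994, -0.0, -0.0]
wrist_force: [0.4, -0.9, -0.0]
opening: -0.002
grip_force: 0.0
```

```bash
python3 st.py; python3 gap.py | cut -c1-330; python3 -c "
import cv2
b=cv2.imread('pics/g.png');cv2.imwrite('pics/fin.png',cv2.resize(b[120:315,200:440],(738,600),interpolation=cv2.INTER_CUBIC))"
```

```text
t 19.45 vise xyz -253.8 -62.0 161.9 yawerr -0.0033 F -0.9 -0.2 -0.0 open -0.00
40:117/163 41:118/164 42:119/165 43:118/166 44:118/167 45:118/168 46:118/169 47:119/171 48:119/170 49:118/164 50:116/147 51:110/121 52:96/98 53:89/95 54:82/99 55:66/101 56:21/107 57:2/136 58:6/178 59:6/182 60:8/160 61:63/138 62:120/147 63:132/157 64:128/151 65:123/131 66:98/91 67:59/74 68:49/83 69:52/94 70:55/97 71:55/97 72:55/9
```

View pics/fin.png

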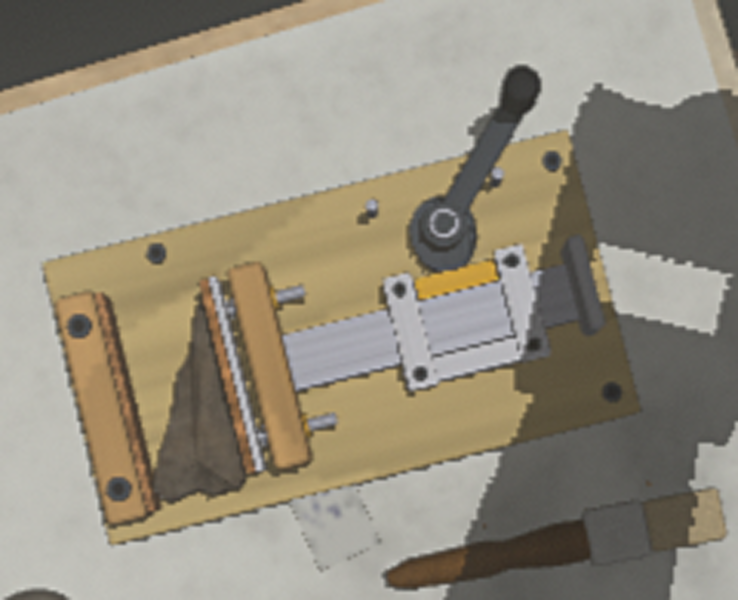

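The lever is back at its first stop: knob (520,87), pivot (443,223), the same direction as at the start. The jaw/pad gap is unchanged and the sherd sits between pad and fence. Handing in.

```bash
python3 -c "
from plant import bot; print(bot.sign_off())"
```

```text
the job is handed in; nothing more can be done
None
```

The sherd is clamped between the sprung pad (pressed back about 5.5 mm) and the fence, the lever is back at its locked stop, and the job was handed in at about 19.5 s; the hand-in returned no verdict.

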